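# Sort the sample tubes and chock the long tube in its cradle

### The arm

A 6-joint arm with a two-finger parallel gripper is mounted at the origin on the work surface. World frame = base frame: x ahead of the robot, y to its left, z up, the work surface at z = 0. Lengths are in mm, angles in rad, forces in N, time in s.
With the tool pointing down it reaches from about 400 to 925 mm from the base axis. Payload 12.5 kg.
Tool frame: the origin (TCP) lies at the centre of the arm's flange, where the gripper is bolted on; the fingertips stand 190 mm ahead of it and the grasp point (between the pads) lies env.grip_point_offset ahead of it (env.grip_point_offset is the distance from the TCP to the grasp point, in mm); z points along the fingers, x is the direction in which the jaws open and shut, and the axes are right-handed (so a half turn about z gives the same grasp; the last joint's range is limited). The gripper opens to 95 mm and grips with 3 to 60 N. Pads are 20 mm wide; open, the fingers measure 119 mm over their backs; the gripper's body (75 mm by 180 mm) begins 59 mm behind the grasp point.
Start: joints at [1.103, 0.491, 1.559, -0, 1.092, -0.106], TCP at [221.2, 584.547, 404.761] pointing down, gripper open.
Joint ranges: [-3.1, 3.1], [-0.84, 2.19], [0.05, 2.79], [-1.13, 4.28], [0.06, 2.93], [-2.69, 2.69]. Speed limits (rad/s): [2.22, 2.22, 2.79, 3.14, 3.14, 3.14].

### API

Orientations are given as [roll, pitch, yaw] about the fixed x, y, z axes, in that order (R = Rz(yaw) Ry(pitch) Rx(roll)).
In Python, from cell import state, read_camera, camera_model, job_done, env gives the robot as it stands.
- The arm moves only by the tool arm_command, never from a script. Its argument "steps" is a list of rows, each a list of 6 numbers: the shift along the tool's x, y, z in cm, then the turn, a rotation vector about the tool's x, y, z in degrees. In form: [[dx, dy, dz, rx, ry, rz], ...]. A call has 1 to 12 rows; each row is the pose to reach, as a shift and turn from the pose commanded when the call began, along the tool's axes at that moment; what a row does not reach only later rows make up. A row lasts 1/12 s, in which the tool goes at most 41.7 mm and 7.16 degrees, less where a joint would pass 70% of its speed; a pose out of reach is approached as far as the arm can. A call with a gripper value outside its range is refused whole. "jaw" is the finger opening in cm, from 0 to 9.51, set as the call begins (left out, the last holds). The fingers move at their own pace and stop on an object; the grip force is fixed at half the most. Time passes only in rows, so rows that repeat a pose let the fingers close. It gives the time, the measured TCP pose, the force and the opening at its end, in the units of the state.
- state(): the state, without advancing time (a new reading comes with each control period).
- read_camera(name): name is "side" or "top"; returns the picture (400x640x3 uint8, red, green, blue); there is no depth.
- camera_model(name): a dict with "K" (3x3 intrinsics, pixels), "k1" (the pictures are not rectified: a ray, as slopes to the right and down, at radius r is drawn at 1 + k1 r^2 times it, then the intrinsics apply), "xyz" and "rotation" of the camera in the world. Camera axes: x right, y up, looking along -z (the intrinsics and any distortion apply to the point x, -y, -z); pixel columns grow to the right and rows downward; lengths in mm; the calibration is good to about 2 mm. A picture is of the moment at which its call begins. camera_model takes no time and is no camera call.
- job_done(): hands the job in, once; it reports no verdict.
The state is a dict: "t": time; "joints": joint angles; "qvel": joint speeds; "tau": joint torques, N m; "eef_pos": TCP position; "tcp_rot": TCP orientation; "ft_force": force on the tool from outside, world axes, zero at the start; "moment": the same for the moment, N m; "opening": opening from 0.0 (shut) to 1.0 (fully open).
Only numpy, scipy, OpenCV 4.12 (cv2) and the standard library are available. Lean on these libraries where they do the work, as an engineer would, in place of code of your own. Each camera call takes 0.05 s, during which the arm holds its last target. There are 200 camera calls.

### The job

Clear the bench after the run: stand the two red-capped sample tubes upright in the red tray, one in each bay, and the yellow-capped one upright in the yellow tray, without ever tipping one of them over. Lay the long tube with the blue end caps in the two Vs of the white cradle, so that a cap hangs out past each end, and then set the blue chock upright astride it, in line with it and between the two Vs, with both feet standing on the cradle's base. Let go of everything and leave it at rest.

Things in the scene. Friction and masses are not known exactly. Their poses are not given: they have to be found in the camera images.
- red_a_mid (a point): First red-capped self-standing capped sample tube, standing upright; round, white body 30 mm in diameter with a bright red cap and foot rim 34 mm in diameter, 84 mm tall, 40 to 90 g. The point is on its axis, half-way up, 42 mm above its underside; z points up to the cap.
- red_b_mid (a point): Second red-capped sample tube, the same as the first in every way (they are interchangeable): 34 mm in diameter, 84 mm tall. The point is on its axis, half-way up, 42 mm above its underside; z points up.
- yellow_mid (a point): Yellow-capped self-standing capped sample tube, standing upright; round, white body 30 mm in diameter with a yellow cap and foot rim 34 mm in diameter, 84 mm tall, 40 to 90 g. The point is on its axis, half-way up, 42 mm above its underside; z points up to the cap.
- tube_mid (a point): Long round sample tube lying on the bench: white barrel 28 mm in diameter, 96 mm long, thin grey bands; blue hexagonal cap at each end (40 mm across flats, 46 across corners, 18 long); 132 mm overall, ends alike, 80 to 170 g. Rests on its cap flats, does not roll. The point is mid-barrel on the axis, 20 mm above the bench; x runs along the tube. Grip across the barrel.
- chock_grip (a point): Blue chock, an upright bridge on two feet, 80 to 170 g: 40 mm along x, 56 along y, 82 tall. Legs 8 mm thick, 40 apart inside (at +y and -y); the arch between is 46 high and runs through along x. On top a grip fin 36 long along x, 14 thick along y, 26 tall. The point is the fin's centre, 69 mm above the feet; z up.
- tray_red: Red plastic tray, fixed to the bench during the job. Origin at the centre of its underside, z up. Floor 4 mm thick, walls 4 mm thick, rim 15 mm above the bench. Outside 72 mm along its x and 160 mm along its y; one dividing wall at its middle makes two bays, side by side along y, with centres 39 mm to +y and to -y of the origin, each 64 mm along x by 74 mm along y inside.
- tray_yellow: Yellow plastic tray, fixed to the bench during the job. Origin at the centre of its underside, z up. Floor 4 mm thick, walls 4 mm thick, rim 15 mm above the bench. Outside 72 mm along its x and 82 mm along its y; a single bay, centred on the origin, 64 mm by 74 mm inside.
- cradle: White fixed cradle. Origin: centre of underside, z up. Base 84 x 84 mm, 8 thick; on it two V-notched plates (8 thick along x, 52 wide along y, 33 mm high) at 34 mm to +x and -x, 60 clear between. The laid tube's axis runs along x, 36 mm above the bench, caps outside the plates (10 mm play each way). The chock stands on the base between the plates, legs astride the tube, fin centre 77 mm up.

How it is judged (in metres and radians):
At the end, for the whole second after the job is handed in: Red tubes upright on the red tray floor, one per bay, yellow one in the yellow tray (20-25 mm of bay centre, 0.12 rad). Long tube in both Vs (14 mm along, 6 across, 4 in height, 0.12 rad). Chock upright astride it, feet on the base (14 mm, 4 in height; 0.5 rad in line). All at rest (((x of red_a_mid in the frame of tray_red between -0.02 and 0.02 m and y of red_a_mid in the frame of tray_red between 0.014 and 0.064 m and z of red_a_mid in the frame of tray_red between 0.041 and 0.051 m and angle between each of red_a_mid, red_b_mid's own z axis and vertical below 0.12 rad and x of red_b_mid in the frame of tray_red between -0.02 and 0.02 m and y of red_b_mid in the frame of tray_red between -0.064 and -0.014 m and z of red_b_mid in the frame of tray_red between 0.041 and 0.051 m) or (x of red_a_mid in the frame of tray_red between -0.02 and 0.02 m and y of red_a_mid in the frame of tray_red between -0.064 and -0.014 m and z of red_a_mid in the frame of tray_red between 0.041 and 0.051 m and angle between each of red_a_mid, red_b_mid's own z axis and vertical below 0.12 rad and x of red_b_mid in the frame of tray_red between -0.02 and 0.02 m and y of red_b_mid in the frame of tray_red between 0.014 and 0.064 m and z of red_b_mid in the frame of tray_red between 0.041 and 0.051 m)) and x of yellow_mid in the frame of tray_yellow between -0.02 and 0.02 m and y of yellow_mid in the frame of tray_yellow between -0.025 and 0.025 m and z of yellow_mid in the frame of tray_yellow between 0.041 and 0.051 m and angle between each of yellow_mid, chock_grip's own z axis and vertical below 0.12 rad and x of tube_mid in the frame of cradle between -0.014 and 0.014 m and y of tube_mid in the frame of cradle between -0.006 and 0.006 m and z of tube_mid in the frame of cradle between 0.032 and 0.04 m and angle between the x axis of tube_mid and the x axis of cradle, either way round below 0.12 rad and x of chock_grip in the frame of cradle between -0.014 and 0.014 m and y of chock_grip in the frame of cradle between -0.014 and 0.014 m and z of chock_grip in the frame of cradle between 0.073 and 0.081 m and angle between the x axis of chock_grip and the x axis of cradle, either way round below 0.5 rad and linear speed of each of red_a, red_b, yellow, tube, chock below 0.02 m/s and angular speed of each of red_a, red_b, yellow, tube, chock below 0.3 rad/s); the robot touches nothing.
It fails at once if a capped sample tube was tipped over (angle between any of red_a_mid, red_b_mid, yellow_mid's own z axis and vertical above 0.9 rad).
It also fails if it takes over 120 s, if anything falls off the work surface, if the arm or the gripper's body presses on something with over 40 N, if the wrist force passes 120 N, or if a joint passes its speed limit or range.

## Working session

There is one attempt and no reset: what is moved stays moved. The work goes in short steps, Python scripts to look and compute and a tool call to move; the robot and the scene stay as the last step left them, time stands still between calls to the robot, and variables do not carry over. Pictures are saved under pics/ and viewed, about 12 in all and at most 16, crops included, and the job is handed in when it is done.

Besides the shell and the picture viewer there is one more tool, called after "Emit:" as name([rows], argument=value, ...), one row to a line, values as JSON. arm_command: Moves the arm, as the interface text tells. Its arguments: {"type":"object","properties":{"steps":{"type":"array"},"jaw":{"type":"number"}},"required":["steps"]}

```bash
mkdir -p pics; ls; python3 - <<'E'
from cell import *
import cv2
print(state()); print(env.grip_point_offset)
for n in("top","side"):
    print(camera_model(n)); cv2.imwrite(f"pics/{n}0.png",read_camera(n)[:,:,::-1])
E
```

```text
pics
{'t': 0.0, 'joints': array([ 1.10342034e+00,  4.91564170e-01,  1.55945653e+00,  1.09401751e-06,
        1.09167930e+00, -1.05593331e-01]), 'qvel': array([ 0.00116008,  0.0005303 ,  0.00143374, -0.0003131 , -0.00042427,
       -0.0010151 ]), 'tau': array([-2.63806258e-03, -6.12643218e+01, -2.58168876e+01,  6.91985339e-02,
        4.84709011e-02, -1.11673260e-04]), 'eef_pos': array([221.17380953, 584.52242206, 404.15632373]), 'tcp_rot': array([-3.14147498e+00,  1.10108292e-03,  1.20901324e+00]), 'ft_force': array([-0.93587674,  0.02687412,  0.49845892]), 'moment': array([-0.02143944, -0.01048449,  0.02080893]), 'opening': 1.001669198849954}
171.3
{'K': array([[487.44656147,   0.        , 314.12517063],
       [  0.        , 487.44656147, 198.37896407],
       [  0.        ,   0.        ,   1.        ]]), 'k1': -0.12348478591763072, 'xyz': array([ 415.17589705,   13.45867721, 1426.64591535]), 'rotation': array([ 0.09331708, -0.01797763, -1.58668514])}
{'K': array([[436.74935007,   0.        , 328.88420005],
       [  0.        , 436.74935007, 197.0859794 ],
       [  0.        ,   0.        ,   1.        ]]), 'k1': 0.04033527337293522, 'xyz': array([ 154.11245056, -679.85553303,  957.63456706]), 'rotation': array([ 0.71999448,  0.01114199, -0.54572408])}
```

View pics/top0.png

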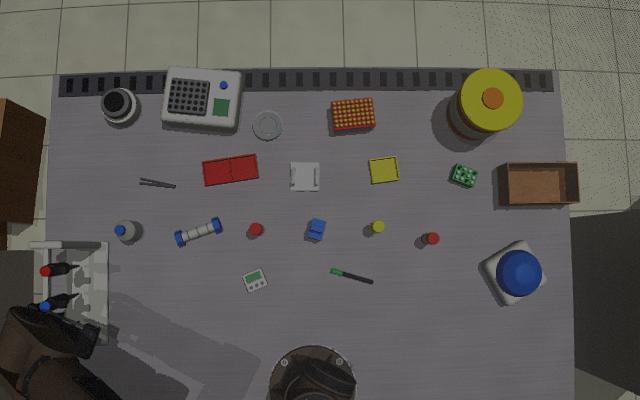

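View pics/side0.png

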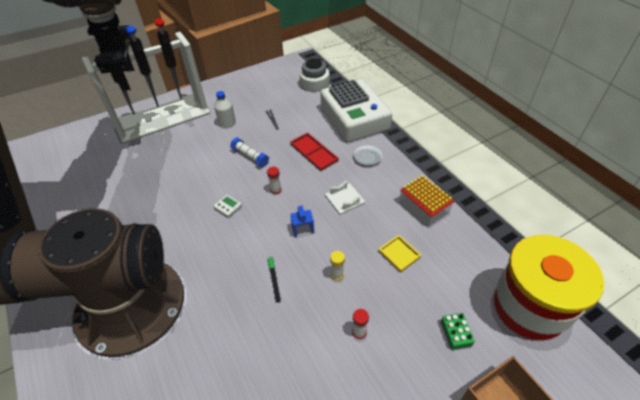

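```bash
cat >h.py <<'E'
from cell import *
import cv2, numpy as np
from scipy.spatial.transform import Rotation as R
def cam(n):
    m=camera_model(n); return m['K'],m['k1'],np.array(m['xyz']),R.from_euler('xyz',m['rotation']).as_matrix()
def proj(n,P):
    K,k,c,M=cam(n); p=(np.atleast_2d(P)-c)@M; s=np.c_[p[:,0]/-p[:,2],p[:,1]/p[:,2]]
    s=s*(1+k*(s**2).sum(1,keepdims=True)); return s@K[:2,:2].T+K[:2,2]
def world(n,uv,z):
    K,k,c,M=cam(n); u=(np.atleast_2d(uv)-K[:2,2])/K[0,0]; s=u.copy()
    for _ in range(20): s=u/(1+k*(s**2).sum(1,keepdims=True))
    d=np.c_[s[:,0],-s[:,1],-np.ones(len(s))]@M.T
    return (c+d*((z-c[2])/d[:,2])[:,None])[:,:2]
def mask(im,col):
    h=cv2.cvtColor(im,cv2.COLOR_RGB2HSV); H,S,V=[h[:,:,i].astype(int) for i in range(3)]
    if col=='red': return ((H<6)|(H>172))&(S>150)&(V>70)
    if col=='yellow': return (H>22)&(H<34)&(S>120)&(V>90)
    if col=='blue': return (H>100)&(H<125)&(S>130)&(V>60)
    if col=='white': return (S<30)&(V>165)
def blobs(m,amin=20):
    n,l,s,c=cv2.connectedComponentsWithStats(m.astype(np.uint8))
    return [(s[i],c[i],l==i) for i in range(1,n) if s[i][4]>=amin]
def rect(n,b,z):
    ys,xs=np.nonzero(b[2]); w=world(n,np.c_[xs,ys],z).astype(np.float32)
    return cv2.minAreaRect(w)
E
python3 - <<'E'
from h import *
for n in("top","side"):
    im=cv2.cvtColor(cv2.imread(f"pics/{n}0.png"),cv2.COLOR_BGR2RGB)
    for col in('red','yellow','blue','white'):
        for b in blobs(mask(im,col)):
            if 100<b[1][0]<480 and 120<b[1][1]<350 and b[0][4]<2500: print(n,col,b[0],b[1].round(1),'z0',world(n,b[1],0).round()[0],'z84',world(n,b[1],84).round()[0],[np.round(q,2) for q in rect(n,b,15)])
    c=im[140:260,150:470] if n=="top" else im[120:350,220:480]
    f=2.5 if n=="top" else 2.6
    cv2.imwrite(f"pics/{n}0c.png",cv2.resize(c,None,fx=f,fy=f,interpolation=cv2.INTER_CUBIC)[:,:,::-1])
E
```

```text
top red [ 202  154   56   32 1259] [229.8 169.5] z0 [638. 234.] z84 [624. 221.] [array([636.43, 232.12]), array([ 72.01, 158.2 ]), np.float64(7.91)]
top red [250 223  11  12 108] [255.1 228.4] z0 [463. 160.] z84 [460. 151.] [array([461.83, 158.42]), array([28.99, 31.84]), np.float64(89.59)]
top red [428 233  11  11 101] [432.9 238. ] z0 [ 426. -363.] z84 [ 425. -341.] [array([ 425.62, -359.81]), array([29.97, 29.21]), np.float64(88.77)]
top yellow [369 156  31  27 618] [383.6 169.5] z0 [ 632. -222.] z84 [ 619. -208.] [array([ 630.63, -220.72]), array([71.43, 81.55]), np.float64(7.01)]
top yellow [372 220  13  12 113] [378.  225.7] z0 [ 465. -201.] z84 [ 462. -188.] [array([ 464.76, -197.71]), array([33.93, 32.68]), np.float64(62.5)]
top blue [212 217  10  16  96] [216.1 224.5] z0 [475. 274.] z84 [472. 259.] [array([474.63, 271.68]), array([44.06, 19.17]), np.float64(15.95)]
top blue [308 218  18  22 251] [316.3 228.7] z0 [459. -19.] z84 [457. -17.] [array([458.58, -18.94]), array([38.71, 56.38]), np.float64(72.02)]
top blue [114 225  10  10  77] [118.8 229.6] z0 [464. 566.] z84 [461.
[... 994 characters left out ...]
[337.1 257.8] z0 [ 490. -147.] z84 [ 461. -194.] [array([ 483.93, -155.99]), array([44.23, 33.82]), np.float64(45.55)]
side blue [231 138   9  12  52] [234.2 142.5] z0 [441. 411.] z84 [416. 315.] [array([434.6 , 391.24]), array([52.56, 20.34]), np.float64(45.45)]
side blue [255 153  13  14 117] [261.4 159.6] z0 [482. 290.] z84 [453. 205.] [array([477.52, 275.16]), array([46.75, 41.81]), np.float64(24.87)]
side blue [291 206  22  30 338] [301.4 218.2] z0 [475.  17.] z84 [447. -44.] [array([468.53,   2.85]), array([96.47, 58.8 ]), np.float64(73.0)]
side white [100 150  27  59 425] [113.5 181.4] z0 [ 64. 439.] z84 [ 72. 341.] [array([ 72.02, 436.52]), array([239.6 ,  32.15]), np.float64(60.12)]
```

View pics/top0c.png

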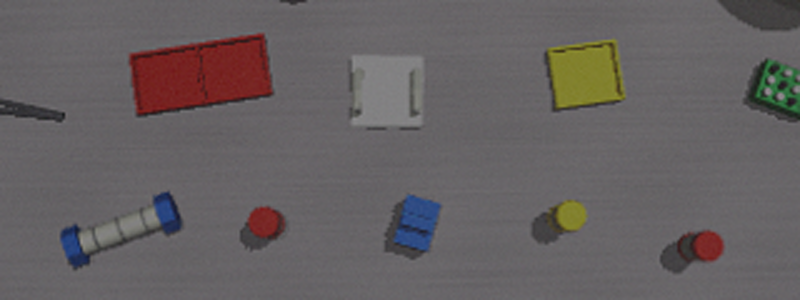

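View pics/side0c.png

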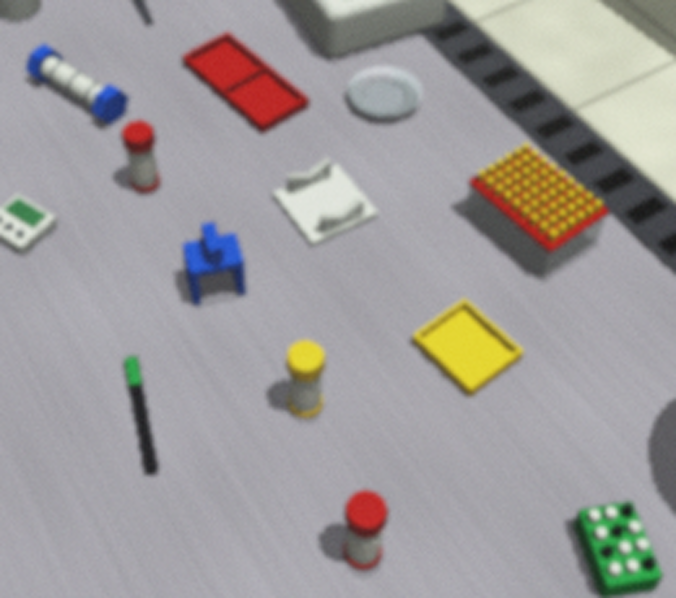

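```bash
cat >>h.py <<'E'
def go(x,y,z,yaw):
    """grasp point target (mm), jaw yaw deg -> step row in tool axes"""
    s=state(); T=R.from_euler('xyz',s['tcp_rot']); G=R.from_euler('xyz',[180,0,yaw],degrees=True)
    d=T.inv().apply(np.array([x,y,z+171.3])-s['eef_pos'])/10
    print(d.round(2),np.degrees((T.inv()*G).as_rotvec()).round(1),'F',s['ft_force'].round(1),'t',s['t'])
E
python3 - <<'E'
from h import *
im=cv2.cvtColor(cv2.imread("pics/top0.png"),cv2.COLOR_BGR2RGB)
h=cv2.cvtColor(im,cv2.COLOR_RGB2HSV)
print(im[185,305],im[175,340])
m=(h[:,:,2]>130)&(h[:,:,1]<60)
for b in blobs(m,100):
    if 280<b[1][0]<330 and 150<b[1][1]<210:
        for z in(8,33): print(b[0],b[1],[np.round(q,2) for q in rect("top",b,z)])
ims=cv2.cvtColor(cv2.imread("pics/side0.png"),cv2.COLOR_BGR2RGB);h=cv2.cvtColor(ims,cv2.COLOR_RGB2HSV)
m=(h[:,:,2]>175)&(h[:,:,1]<40)
for b in blobs(m,100):
    if 310<b[1][0]<380 and 170<b[1][1]<220: print('side',b[0],b[1],[np.round(q,2) for q in rect("side",b,8)])
go(461,152,230,8)
E
```

```text
[131 128 129] [102  99 100]
[291 163  27  27 252] [304.41666667 177.0515873 ] [array([614.08,  14.42]), array([76.33, 77.09]), np.float64(89.19)]
[291 163  27  27 252] [304.41666667 177.0515873 ] [array([610.58,  14.4 ]), array([74.99, 75.73]), np.float64(89.19)]
side [325 174  73  39 978] [355.01738241 192.1809816 ] [array([669.76,  17.95]), array([111.96, 197.64]), np.float64(84.36)]
[-31.96  37.74   0.32] [ 0.   0.1 61.3] F [ 0.1 -0.3 -0.9] t 0.1
```

Emit:
arm_command([
  [-32,37.7,0,0,0,61.3],
  [-32,37.7,0,0,0,61.3],
  [-32,37.7,0,0,0,61.3],
  [-32,37.7,0,0,0,61.3],
  [-32,37.7,0,0,0,61.3],
  [-32,37.7,0,0,0,61.3],
  [-32,37.7,0,0,0,61.3],
  [-32,37.7,0,0,0,61.3],
  [-32,37.7,0,0,0,61.3],
  [-32,37.7,0,0,0,61.3],
  [-32,37.7,0,0,0,61.3],
  [-32,37.7,0,0,0,61.3],
], jaw=9.5)

```text
t: 1.1
eef_pos: [461.3, 149.5, 404.7]
tcp_rot: [3.142, -0.0, 0.139]
ft_force: [0.4, 0.1, 0.2]
opening: 0.999
```

```bash
python3 - <<'E'
from h import *
go(461,152,150,8)
a=[]
for i in range(4): a.append(read_camera("top").astype(float))
im=np.mean(a,0)
t=cv2.imread("pics/top0.png")[:,:,::-1]
g=cv2.cvtColor(t[155:200,283:327].copy(),cv2.COLOR_RGB2GRAY)
cv2.imwrite("pics/cr.png",cv2.resize(g,None,fx=12,fy=12,interpolation=cv2.INTER_CUBIC))
im=read_camera("side"); cv2.imwrite("pics/s1.png",cv2.resize(im[120:300,200:420],None,fx=3.3,fy=3.3,interpolation=cv2.INTER_CUBIC)[:,:,::-1])
E
```

```text
[ 0.01 -0.25  8.34] [ 0.  -0.  -0.1] F [0.4 0.1 0.2] t 1.1
```

View pics/cr.png

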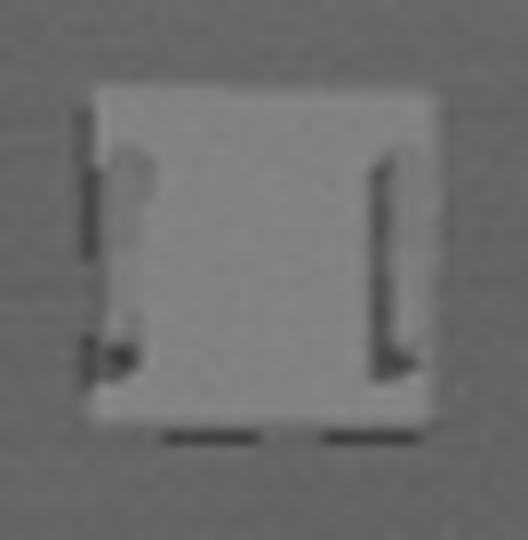

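View pics/s1.png

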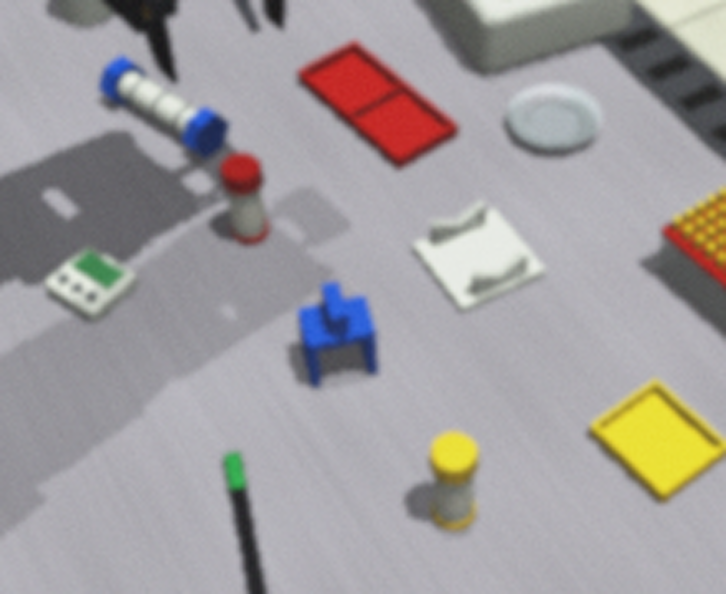

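```bash
python3 - <<'E'
from h import *
p=(np.array([[93,85],[437,95],[432,425],[90,418]])+.5)/12-.5+[283,155]
w=world("top",p,8); print(w.round(1),w.mean(0))
d=w[0]-w[1]+w[3]-w[2]; print(np.degrees(np.arctan2(d[1],d[0])))
e=w[0]-w[3]+w[1]-w[2]; print(np.degrees(np.arctan2(e[1],e[0])))
q=(np.array([[415,245],[487,203],[545,268],[463,308]])+.5)/3.3-.5+[200,120]
w=world("side",q,8); print(w.round(1),w.mean(0))
E
```

```text
[[657.2  54.3]
 [653.6 -30.1]
 [572.1 -27.5]
 [575.   55.9]] [614.50004981  13.16431686]
87.78671958134375
-1.475715434393041
[[575.2  53.5]
 [656.7  62.7]
 [657.4 -29. ]
 [573.  -29.4]] [615.58692488  14.4513686 ]
```

Emit:
arm_command([
  [0,-0.2,4,0,0,0],
  [0,-0.2,8,0,0,0],
  [0,-0.2,12,0,0,0],
  [0,-0.2,15,0,0,0],
  [0,-0.2,17.5,0,0,0],
  [0,-0.2,18.8,0,0,0],
  [0,-0.2,18.8,0,0,0],
])

```text
t: 1.93
eef_pos: [459.2, 155.1, 214.3]
tcp_rot: [3.142, 0.005, 0.141]
ft_force: [-0.6, -0.4, -0.8]
opening: 0.997
```

Emit:
arm_command([
  [0,0,0,0,0,0],
  [0,0,0,0,0,0],
  [0,0,0,0,0,0],
  [0,0,0,0,0,0],
  [0,0,0,0,0,0],
  [0,0,0,0,0,0],
  [0,0,0,0,0,0],
  [0,0,0,0,0,0],
], jaw=0)

```text
t: 2.6
eef_pos: [460.3, 153.8, 216.9]
tcp_rot: [-3.141, -0.0, 0.139]
ft_force: [0.3, 0.2, -0.1]
opening: 0.496
```

Emit:
arm_command([
  [0,0,0,0,0,0],
  [0,0,0,0,0,0],
  [0,0,0,0,0,0],
  [0,0,0,0,0,0],
  [0,0,0,0,0,0],
  [0,0,0,0,0,0],
], jaw=0)

```text
t: 3.1
eef_pos: [460.3, 153.8, 216.7]
tcp_rot: [-3.142, -0.0, 0.139]
ft_force: [-0.5, -0.3, -0.6]
opening: 0.352
```

Emit:
arm_command([
  [0,0,-1,0,0,0],
  [0,0,-3,0,0,0],
  [0,0,-6,0,0,0],
  [0,0,-9,0,0,0],
  [0,0,-12,0,0,0],
  [0,0,-12,0,0,0],
])

```text
t: 3.6
eef_pos: [460.6, 154.0, 342.1]
tcp_rot: [-3.141, -0.008, 0.139]
ft_force: [1.3, -0.4, 0.5]
opening: 0.351
```

```bash
python3 - <<'E'
from h import *
print(state()['opening']*95)
im=read_camera("side"); cv2.imwrite("pics/s2.png",cv2.resize(im[100:250,200:380],None,fx=3.3,fy=3.3,interpolation=cv2.INTER_CUBIC)[:,:,::-1])
go(641.4,192,160,8)
go(630.6,269,160,8)
E
```

```text
33.301951153107744
[18.47 -1.26  0.94] [-0.  -0.3 -0. ] F [-0.4  0.1 -0.4] t 3.65
[18.47 -9.04  0.95] [-0.  -0.3 -0. ] F [-0.4  0.1 -0.4] t 3.65
```

View pics/s2.png

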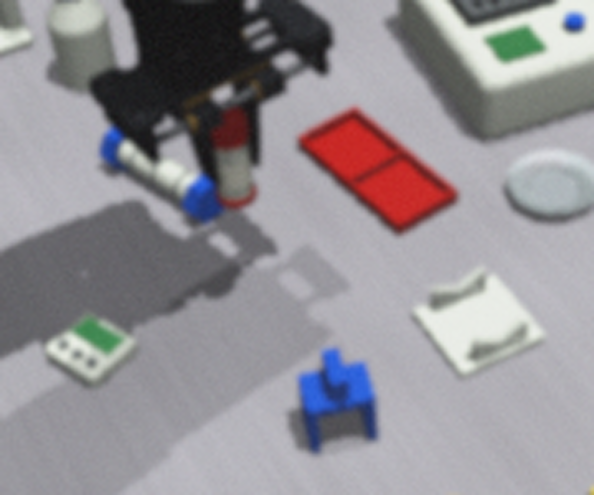

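Emit:
arm_command([
  [3.5,-1.7,0,0,0,0],
  [7,-3.4,0,0,0,0],
  [10.5,-5.1,0,0,0,0],
  [14,-6.8,0,0,0,0],
  [17,-8.3,0,0,0,0],
  [18.5,-9,0,0,0,0],
  [18.5,-9,0,0,0,0],
  [18.5,-9,0,0,0,0],
])

```text
t: 4.32
eef_pos: [631.0, 268.8, 334.9]
tcp_rot: [3.141, 0.003, 0.14]
ft_force: [-0.3, -1.0, -0.4]
opening: 0.35
```

```bash
python3 - <<'E'
from h import *
go(630.6,269,49.7,8)
E
```

```text
[-0.   -0.03 11.39] [ 0.   0.1 -0. ] F [-0.3 -1.  -0.4] t 4.3167
```

Emit:
arm_command([
  [0,0,3,0,0,0],
  [0,0,6,0,0,0],
  [0,0,8.5,0,0,0],
  [0,0,10.2,0,0,0],
  [0,0,11,0,0,0],
  [0,0,11.4,0,0,0],
  [0,0,11.5,0,0,0],
  [0,0,11.5,0,0,0],
  [0,0,11.5,0,0,0],
])

```text
t: 5.07
eef_pos: [631.1, 268.6, 223.0]
tcp_rot: [-3.141, -0.002, 0.139]
ft_force: [-0.4, -0.5, -1.3]
opening: 0.352
```

Emit:
arm_command([
  [0,0,0,0,0,0],
  [0,0,0,0,0,0],
  [0,0,0,0,0,0],
  [0,0,0,0,0,0],
  [0,0,0,0,0,0],
  [0,0,0,0,0,0],
  [0,0,0,0,0,0],
  [0,0,0,0,0,0],
  [0,0,0,0,0,0],
  [0,0,0,0,0,0],
], jaw=7)

```text
t: 5.9
eef_pos: [631.0, 268.6, 221.7]
tcp_rot: [-3.142, -0.0, 0.139]
ft_force: [0.1, 0.4, 0.3]
opening: 0.735
```

Emit:
arm_command([
  [0,0,-2,0,0,0],
  [0,0,-5,0,0,0],
  [0,0,-9,0,0,0],
  [0,0,-13,0,0,0],
  [0,0,-15,0,0,0],
  [0,0,-15,0,0,0],
])

```text
t: 6.4
eef_pos: [631.2, 268.7, 377.5]
tcp_rot: [-3.14, -0.008, 0.139]
ft_force: [0.5, -0.2, 0.3]
opening: 0.738
```

```bash
python3 - <<'E'
from h import *
go(463,-189,200,8); go(425.5,-341,200,8)
E
```

```text
[-23.01  43.     0.36] [-0.1 -0.5 -0. ] F [ 0.5 -0.2  0.3] t 6.4
[-28.83  57.53   0.29] [-0.1 -0.5 -0. ] F [ 0.5 -0.2  0.3] t 6.4
```

Emit:
arm_command([
  [-23,43,0,0,0,0],
  [-23,43,0,0,0,0],
  [-23,43,0,0,0,0],
  [-23,43,0,0,0,0],
  [-23,43,0,0,0,0],
  [-23,43,0,0,0,0],
  [-23,43,0,0,0,0],
  [-23,43,0,0,0,0],
  [-23,43,0,0,0,0],
  [-23,43,0,0,0,0],
  [-23,43,0,0,0,0],
  [-23,43,0,0,0,0],
], jaw=9.5)

```text
t: 7.4
eef_pos: [461.4, -191.6, 371.1]
tcp_rot: [-3.141, 0.001, 0.138]
ft_force: [1.3, -0.2, 0.3]
opening: 1.001
```

Emit:
arm_command([
  [0,0,0,0,0,0],
  [0,0,0,0,0,0],
  [0,0,0,0,0,0],
])

```text
t: 7.65
eef_pos: [462.8, -188.9, 371.2]
tcp_rot: [-3.141, 0.001, 0.139]
ft_force: [-0.6, -0.0, -0.6]
opening: 0.998
```

```bash
python3 - <<'E'
from h import *
go(463,-189,43,8)
im=read_camera("side"); cv2.imwrite("pics/s3.png",cv2.resize(im[100:330,220:460],None,fx=2.6,fy=2.6,interpolation=cv2.INTER_CUBIC)[:,:,::-1])
E
```

```text
[ 0.03  0.02 15.69] [-0.   0.  -0.1] F [-0.6 -0.  -0.6] t 7.65
```

View pics/s3.png

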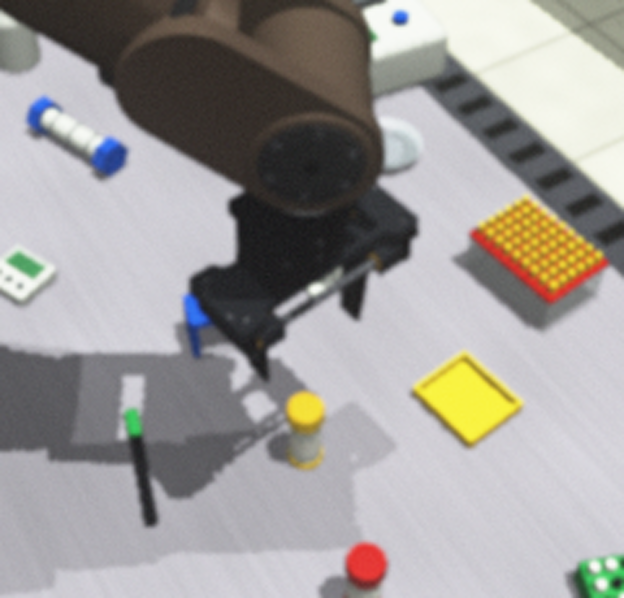

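Emit:
arm_command([
  [0,0,4,0,0,0],
  [0,0,8,0,0,0],
  [0,0,11,0,0,0],
  [0,0,13.5,0,0,0],
  [0,0,15,0,0,0],
  [0,0,15.5,0,0,0],
  [0,0,15.5,0,0,0],
])

```text
t: 8.28
eef_pos: [463.2, -188.2, 215.7]
tcp_rot: [-3.14, 0.002, 0.141]
ft_force: [-0.5, 0.3, -0.8]
opening: 0.999
```

Emit:
arm_command([
  [0,0,0,0,0,0],
  [0,0,0,0,0,0],
  [0,0,0,0,0,0],
  [0,0,0,0,0,0],
  [0,0,0,0,0,0],
  [0,0,0,0,0,0],
  [0,0,0,0,0,0],
  [0,0,0,0,0,0],
  [0,0,0,0,0,0],
  [0,0,0,0,0,0],
  [0,0,0,0,0,0],
  [0,0,0,0,0,0],
], jaw=0)

```text
t: 9.28
eef_pos: [462.8, -189.1, 216.7]
tcp_rot: [-3.141, 0.0, 0.139]
ft_force: [-0.7, 0.2, -0.6]
opening: 0.354
```

Emit:
arm_command([
  [0,0,-1,0,0,0],
  [0,0,-3,0,0,0],
  [0,0,-6,0,0,0],
  [0,0,-9,0,0,0],
  [0,0,-12,0,0,0],
  [0,0,-12,0,0,0],
  [0,0,-12,0,0,0],
])

```text
t: 9.87
eef_pos: [462.7, -189.0, 338.5]
tcp_rot: [3.139, -0.003, 0.139]
ft_force: [0.2, 0.1, -0.9]
opening: 0.353
```

```bash
python3 - <<'E'
from h import *
go(630.5,-221,47.6,7)
E
```

```text
[16.14  5.47 12.02] [ 0.1 -0.2  1. ] F [ 0.2  0.1 -0.9] t 9.8667
```

Emit:
arm_command([
  [3.5,1.2,0,0,0,0],
  [7,2.4,0,0,0,0],
  [10.5,3.6,0,0,0,0],
  [14,4.8,0,0,0,0],
  [16.1,5.5,0,0,0,0],
  [16.1,5.5,0,0,0,0],
  [16.1,5.5,0,0,0,0],
])

```text
t: 10.45
eef_pos: [630.1, -221.2, 334.5]
tcp_rot: [-3.14, 0.003, 0.14]
ft_force: [-0.1, -0.3, -0.3]
opening: 0.349
```

Emit:
arm_command([
  [0,0,3,0,0,0],
  [0,0,6,0,0,0],
  [0,0,8.5,0,0,0],
  [0,0,10.2,0,0,0],
  [0,0,11,0,0,0],
  [0,0,11.4,0,0,0],
  [0,0,11.5,0,0,0],
  [0,0,11.5,0,0,0],
  [0,0,11.5,0,0,0],
])

```text
t: 11.2
eef_pos: [630.0, -221.3, 222.9]
tcp_rot: [3.141, -0.001, 0.139]
ft_force: [0.8, -0.5, -0.7]
opening: 0.353
```

Emit:
arm_command([
  [0,0,0,0,0,0],
  [0,0,0,0,0,0],
  [0,0,0,0,0,0],
  [0,0,0,0,0,0],
  [0,0,0,0,0,0],
  [0,0,0,0,0,0],
  [0,0,0,0,0,0],
  [0,0,0,0,0,0],
  [0,0,0,0,0,0],
  [0,0,0,0,0,0],
], jaw=7)

```text
t: 12.03
eef_pos: [629.9, -221.3, 221.7]
tcp_rot: [-3.141, -0.0, 0.139]
ft_force: [-0.4, -0.2, -1.2]
opening: 0.735
```

Emit:
arm_command([
  [0,0,-2,0,0,0],
  [0,0,-5,0,0,0],
  [0,0,-9,0,0,0],
  [0,0,-13,0,0,0],
  [0,0,-15,0,0,0],
  [0,0,-15,0,0,0],
])

```text
t: 12.53
eef_pos: [630.1, -221.3, 377.3]
tcp_rot: [3.137, -0.007, 0.139]
ft_force: [0.1, 0.7, 0.4]
opening: 0.737
```

```bash
python3 - <<'E'
from h import *
go(425.5,-342,45.5,8)
E
```

```text
[-22.05   9.04  15.93] [ 0.3 -0.4 -0. ] F [0.1 0.7 0.4] t 12.5333
```

Emit:
arm_command([
  [-22,9,0,0,0,0],
  [-22,9,0,0,0,0],
  [-22,9,0,0,0,0],
  [-22,9,0,0,0,0],
  [-22,9,0,0,0,0],
  [-22,9,0,0,0,0],
  [-22,9,0,0,0,0],
  [-22,9,0,0,0,0],
], jaw=9.5)

```text
t: 13.2
eef_pos: [423.4, -341.7, 371.3]
tcp_rot: [-3.141, 0.0, 0.136]
ft_force: [0.1, -0.6, -0.4]
opening: 0.998
```

Emit:
arm_command([
  [0,0,4,0,0,0],
  [0,0,8,0,0,0],
  [0,0,11,0,0,0],
  [0,0,13.5,0,0,0],
  [0,0,15,0,0,0],
  [0,0,15.5,0,0,0],
  [0,0,15.5,0,0,0],
])

```text
t: 13.78
eef_pos: [425.1, -340.3, 215.3]
tcp_rot: [-3.139, 0.001, 0.14]
ft_force: [0.3, 0.4, -0.4]
opening: 0.998
```

Emit:
arm_command([
  [0,0,0,0,0,0],
  [0,0,0,0,0,0],
  [0,0,0,0,0,0],
  [0,0,0,0,0,0],
  [0,0,0,0,0,0],
  [0,0,0,0,0,0],
  [0,0,0,0,0,0],
  [0,0,0,0,0,0],
  [0,0,0,0,0,0],
  [0,0,0,0,0,0],
  [0,0,0,0,0,0],
  [0,0,0,0,0,0],
], jaw=0)

```text
t: 14.78
eef_pos: [424.5, -340.9, 216.7]
tcp_rot: [-3.141, -0.0, 0.139]
ft_force: [0.5, -1.1, 0.0]
opening: 0.351
```

Emit:
arm_command([
  [0,0,-1,0,0,0],
  [0,0,-3,0,0,0],
  [0,0,-6,0,0,0],
  [0,0,-9,0,0,0],
  [0,0,-12,0,0,0],
  [0,0,-14,0,0,0],
  [0,0,-14,0,0,0],
])

```text
t: 15.37
eef_pos: [424.7, -341.0, 361.4]
tcp_rot: [3.136, -0.004, 0.139]
ft_force: [0.5, 0.5, -1.9]
opening: 0.353
```

```bash
python3 - <<'E'
from h import *
go(641.4,192.4,47.6,8)
E
```

```text
[ 28.81 -49.89  14.1 ] [ 0.3 -0.2 -0. ] F [ 0.5  0.5 -1.9] t 15.3667
```

Emit:
arm_command([
  [1.5,-2.6,0,0,0,0],
  [3.4,-5.9,0,0,0,0],
  [5.3,-9.2,0,0,0,0],
  [7.2,-12.5,0,0,0,0],
  [9.1,-15.8,0,0,0,0],
  [11,-19.1,0,0,0,0],
  [12.9,-22.4,0,0,0,0],
  [14.8,-25.7,0,0,0,0],
  [16.7,-29,0,0,0,0],
  [18.6,-32.3,0,0,0,0],
  [20,-34.6,0,0,0,0],
  [20,-34.6,0,0,0,0],
])

```text
t: 16.37
eef_pos: [575.5, 33.5, 356.1]
tcp_rot: [-3.141, 0.0, 0.143]
ft_force: [-1.1, 0.0, -0.7]
opening: 0.351
```

Emit:
arm_command([
  [2,-3.5,0,0,0,0],
  [3.9,-6.8,0,0,0,0],
  [5.8,-10.1,0,0,0,0],
  [7.6,-13.2,0,0,0,0],
  [8.8,-15.3,0,0,0,0],
  [8.8,-15.3,0,0,0,0],
  [8.8,-15.3,0,0,0,0],
])

```text
t: 16.95
eef_pos: [640.4, 193.9, 355.6]
tcp_rot: [3.141, 0.002, 0.141]
ft_force: [-0.3, 0.4, -0.3]
opening: 0.354
```

```bash
python3 - <<'E'
from h import *
go(641.4,192.4,49.7,8)
E
```

```text
[ 0.1   0.16 13.46] [0.  0.1 0.1] F [-0.3  0.4 -0.3] t 16.95
```

Commanded z is 356.7; target 221.7.

Emit:
arm_command([
  [0,0.1,3,0,0,0],
  [0,0.1,6.5,0,0,0],
  [0,0.1,9.5,0,0,0],
  [0,0.1,11.8,0,0,0],
  [0,0.1,12.9,0,0,0],
  [0,0.1,13.4,0,0,0],
  [0,0.1,13.5,0,0,0],
  [0,0.1,13.5,0,0,0],
  [0,0.1,13.5,0,0,0],
])

```text
t: 17.7
eef_pos: [641.0, 192.0, 223.3]
tcp_rot: [-3.141, -0.002, 0.139]
ft_force: [-0.2, -1.2, 0.0]
opening: 0.351
```

Emit:
arm_command([
  [0,0,0,0,0,0],
  [0,0,0,0,0,0],
  [0,0,0,0,0,0],
  [0,0,0,0,0,0],
  [0,0,0,0,0,0],
  [0,0,0,0,0,0],
  [0,0,0,0,0,0],
  [0,0,0,0,0,0],
  [0,0,0,0,0,0],
  [0,0,0,0,0,0],
], jaw=7)

```text
t: 18.53
eef_pos: [640.7, 192.2, 221.7]
tcp_rot: [-3.142, -0.0, 0.139]
ft_force: [-0.6, 0.9, 0.0]
opening: 0.735
```

Emit:
arm_command([
  [0,0,-2,0,0,0],
  [0,0,-5,0,0,0],
  [0,0,-9,0,0,0],
  [0,0,-13,0,0,0],
  [0,0,-15,0,0,0],
  [0,0,-15,0,0,0],
])

```text
t: 19.03
eef_pos: [640.9, 192.3, 377.3]
tcp_rot: [-3.141, -0.008, 0.139]
ft_force: [-0.4, 0.3, -0.2]
opening: 0.737
```

```bash
python3 - <<'E'
from h import *
go(455,323,24,19.4)
E
```

```text
[-16.74 -15.51  18.07] [  0.   -0.5 -11.4] F [-0.4  0.3 -0.2] t 19.0333
```

Emit:
arm_command([
  [-16.7,-15.5,0,0,0,-11.4],
  [-16.7,-15.5,0,0,0,-11.4],
  [-16.7,-15.5,0,0,0,-11.4],
  [-16.7,-15.5,0,0,0,-11.4],
  [-16.7,-15.5,0,0,0,-11.4],
  [-16.7,-15.5,0,0,0,-11.4],
  [-16.7,-15.5,0,0,0,-11.4],
  [-16.7,-15.5,0,0,0,-11.4],
  [-16.7,-15.5,0,0,0,-11.4],
], jaw=9.5)

```text
t: 19.78
eef_pos: [454.4, 322.3, 371.4]
tcp_rot: [3.141, 0.0, 0.338]
ft_force: [0.5, 0.9, 0.1]
opening: 0.997
```

```bash
python3 - <<'E'
from h import *
go(455,323,25,19.4)
im=read_camera("side"); cv2.imwrite("pics/s4.png",cv2.resize(im[90:300,190:450],None,fx=2.8,fy=2.8,interpolation=cv2.INTER_CUBIC)[:,:,::-1])
E
```

```text
[ 0.08 -0.05 17.51] [ 0.  0. -0.] F [0.5 0.9 0.1] t 19.7833
```

View pics/s4.png

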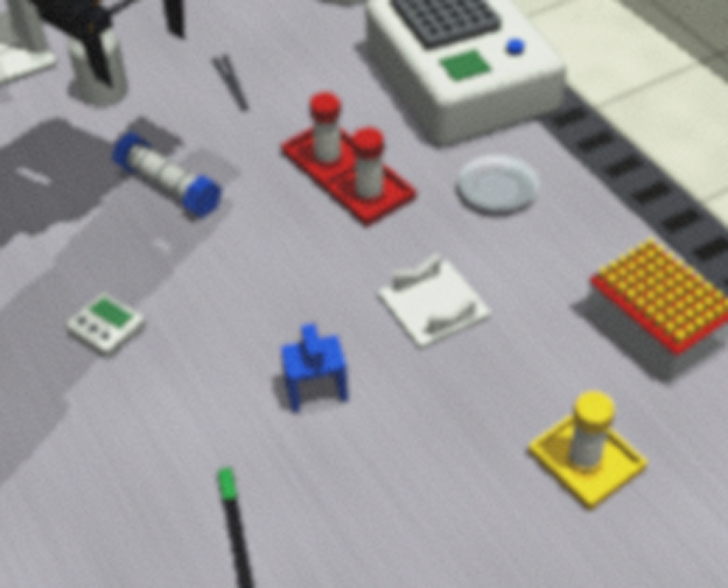

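Emit:
arm_command([
  [0,0,4,0,0,0],
  [0,0,8,0,0,0],
  [0,0,11.5,0,0,0],
  [0,0,14,0,0,0],
  [0,0,15.5,0,0,0],
  [0,0,16.6,0,0,0],
  [0,0,17.3,0,0,0],
  [0,0,17.5,0,0,0],
  [0,0,17.5,0,0,0],
])

```text
t: 20.58
eef_pos: [454.3, 322.3, 196.9]
tcp_rot: [-3.141, -0.0, 0.337]
ft_force: [-1.3, -0.2, -0.6]
opening: 0.998
```

Emit:
arm_command([
  [0,0,0,0,0,0],
  [0,0,0,0,0,0],
  [0,0,0,0,0,0],
  [0,0,0,0,0,0],
  [0,0,0,0,0,0],
  [0,0,0,0,0,0],
  [0,0,0,0,0,0],
  [0,0,0,0,0,0],
  [0,0,0,0,0,0],
  [0,0,0,0,0,0],
  [0,0,0,0,0,0],
  [0,0,0,0,0,0],
], jaw=0)

```text
t: 21.58
eef_pos: [453.9, 322.6, 196.8]
tcp_rot: [-3.141, -0.0, 0.338]
ft_force: [0.4, 0.7, 0.3]
opening: 0.288
```

Emit:
arm_command([
  [0,0,0,0,0,0],
  [0,0,-1,0,0,0],
  [0,0,-3,0,0,0],
  [0,0,-6,0,0,0],
  [0,0,-9,0,0,0],
  [0,0,-12,0,0,0],
  [0,0,-14,0,0,0],
  [0,0,-14,0,0,0],
  [0,0,-14,0,0,0],
])

```text
t: 22.33
eef_pos: [453.5, 322.4, 337.8]
tcp_rot: [-3.141, -0.002, 0.338]
ft_force: [-0.7, -0.3, -3.1]
opening: 0.289
```

```bash
python3 - <<'E'
from h import *
go(614.7,13.5,42,-2)
for c in("top","side"):
    im=read_camera(c)
    cv2.imwrite(f"pics/{c}5.png",im[:,:,::-1])
    for b in blobs(mask(im,'blue')): 
        if 100<b[1][0]<450: print(c,b[0],b[1].round(1),world(c,b[1],155).round(1))
im=read_camera("side");cv2.imwrite("pics/s5.png",cv2.resize(im[50:250,150:400],None,fx=2.8,fy=2.8,interpolation=cv2.INTER_CUBIC)[:,:,::-1])
E
```

```text
[ 4.95 34.49 12.45] [-0.  -0.1 21.4] F [-0.7 -0.3 -3.1] t 22.3333
top [220  81   7   7  40] [223.   84.3] [[846.7 230. ]]
top [202 215  11  18 120] [206.8 223.3] [[472.5 270.3]]
top [308 218  18  22 250] [316.4 228.6] [[454.5 -16. ]]
top [114 226   6   9  36] [116.6 230. ] [[457.4 512. ]]
side [126  26  10   8  62] [130.5  29.3] [[ 319.6 1003.7]]
side [248 117  14  15 140] [254.9 124.3] [[475.7 275.3]]
side [291 206  22  30 336] [301.4 218.2] [[422.8 -95.8]]
```

View pics/s5.png

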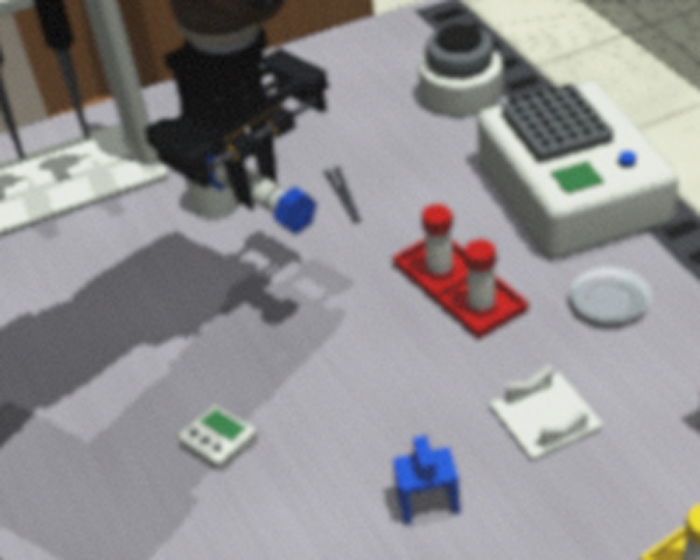

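Emit:
arm_command([
  [0.4,3,0,0,0,3],
  [1,7,0,0,0,6],
  [1.5,10.5,0,0,0,9],
  [2,14,0,0,0,12],
  [2.5,17.5,0,0,0,15],
  [3,21,0,0,0,18],
  [3.6,25,0,0,0,21.4],
  [4.1,28.5,0,0,0,21.4],
  [4.6,32,0,0,0,21.4],
  [4.9,34.5,0,0,0,21.4],
  [4.9,34.5,0,0,0,21.4],
  [4.9,34.5,0,0,0,21.4],
])

```text
t: 23.48
eef_pos: [614.6, 12.2, 335.0]
tcp_rot: [-3.141, 0.003, -0.038]
ft_force: [0.1, -0.7, -2.1]
opening: 0.284
```

```bash
python3 - <<'E'
from h import *
for i in range(3): im=read_camera("side")
go(614.7,13.5,42,-2)
cv2.imwrite("pics/s6.png",cv2.resize(im[80:250,240:440],None,fx=3.5,fy=3.5,interpolation=cv2.INTER_CUBIC)[:,:,::-1])
E
```

```text
[ 0.09  0.07 12.27] [-0.   0.1  0. ] F [-0.2  1.  -1.5] t 23.6333
```

View pics/s6.png

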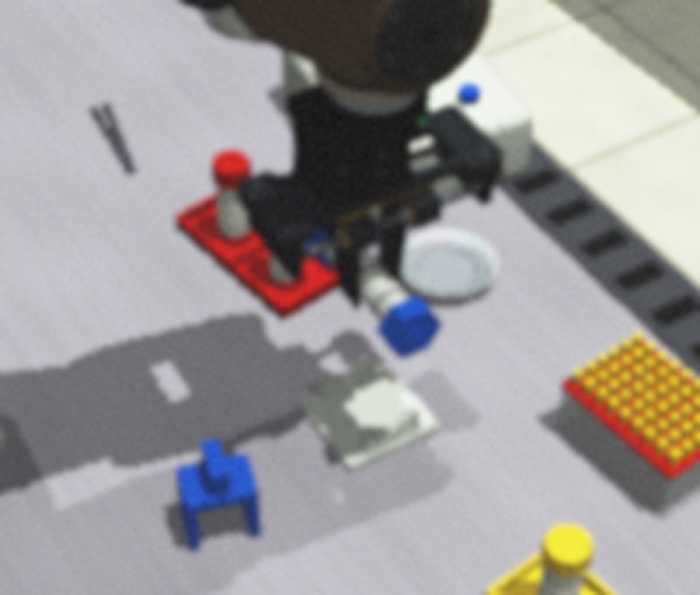

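Emit:
arm_command([
  [0,0,3,0,0,0],
  [0.1,0,6,0,0,0],
  [0.1,0,8.5,0,0,0],
  [0.1,0,10,0,0,0],
  [0.1,0,11,0,0,0],
  [0.1,0,11.5,0,0,0],
  [0.1,0,11.8,0,0,0],
  [0.1,0,12,0,0,0],
  [0.1,0,12.2,0,0,0],
  [0.1,0,12.2,0,0,0],
])

```text
t: 24.47
eef_pos: [615.5, 13.4, 215.2]
tcp_rot: [-3.142, -0.001, -0.035]
ft_force: [-0.6, -0.3, -0.9]
opening: 0.288
```

Emit:
arm_command([
  [0,0,0.1,0,0,0],
  [0,0,0.1,0,0,0],
  [0,0,0.1,0,0,0],
  [0,0,0.1,0,0,0],
])

```text
t: 24.8
eef_pos: [615.5, 13.2, 213.9]
tcp_rot: [-3.142, -0.0, -0.036]
ft_force: [-0.3, 0.1, -2.2]
opening: 0.286
```

```bash
python3 - <<'E'
from h import *
go(614.7,13.5,41,-2)
im=read_camera("side");cv2.imwrite("pics/s7.png",cv2.resize(im[130:250,280:420],None,fx=4.5,fy=4.5,interpolation=cv2.INTER_CUBIC)[:,:,::-1])
E
```

```text
[-0.08 -0.02  0.16] [-0. -0. -0.] F [-0.3  0.1 -2.2] t 24.8
```

View pics/s7.png

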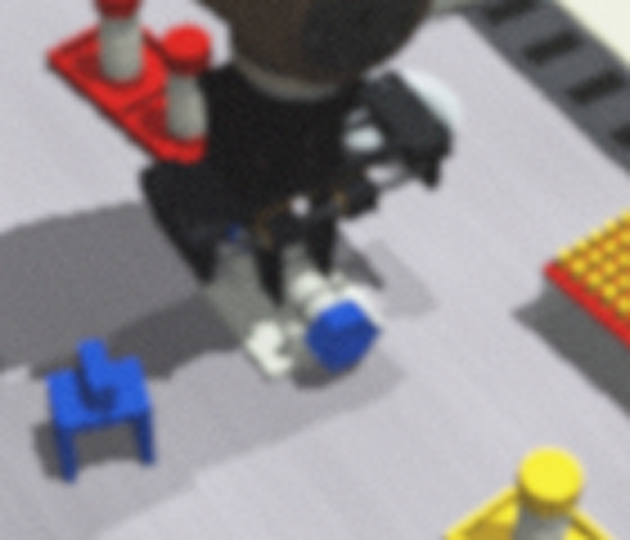

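Tube looks set between/over the Vs, cap hanging outside the near plate. Lower another 2 mm, watching force, then open modestly.

Emit:
arm_command([
  [0,0,0.1,0,0,0],
  [0,0,0.1,0,0,0],
  [0,0,0.2,0,0,0],
  [0,0,0.2,0,0,0],
  [0,0,0.2,0,0,0],
])

```text
t: 25.27
eef_pos: [615.5, 13.2, 213.0]
tcp_rot: [3.142, -0.001, -0.035]
ft_force: [-4.6, -1.0, 12.7]
opening: 0.288
```

Emit:
arm_command([
  [0,0,0,0,0,0],
  [0,0,0,0,0,0],
  [0,0,0,0,0,0],
  [0,0,0,0,0,0],
  [0,0,0,0,0,0],
  [0,0,0,0,0,0],
  [0,0,0,0,0,0],
  [0,0,0,0,0,0],
], jaw=6)

```text
t: 25.93
eef_pos: [615.5, 13.3, 211.7]
tcp_rot: [-3.142, 0.0, -0.035]
ft_force: [-0.5, 0.5, -0.7]
opening: 0.629
```

Emit:
arm_command([
  [0,0,-1,0,0,0],
  [0,0,-3,0,0,0],
  [0,0,-6,0,0,0],
  [0,0,-10,0,0,0],
  [0,0,-14,0,0,0],
  [0,0,-16,0,0,0],
  [0,0,-16,0,0,0],
  [0,0,-16,0,0,0],
])

```text
t: 26.6
eef_pos: [615.1, 13.3, 373.4]
tcp_rot: [3.142, -0.003, -0.035]
ft_force: [-1.2, 0.5, -0.6]
opening: 0.632
```

```bash
python3 - <<'E'
from h import *
go(457.5,-17.5,77.5,-17.5)
E
```

```text
[-15.68   3.64  12.42] [-0.  -0.2 15.5] F [-1.2  0.5 -0.6] t 26.6
```

Emit:
arm_command([
  [-15.7,3.6,0,0,0,15.5],
  [-15.7,3.6,0,0,0,15.5],
  [-15.7,3.6,0,0,0,15.5],
  [-15.7,3.6,0,0,0,15.5],
  [-15.7,3.6,0,0,0,15.5],
  [-15.7,3.6,0,0,0,15.5],
  [-15.7,3.6,0,0,0,15.5],
  [-15.7,3.6,0,0,0,15.5],
])

```text
t: 27.27
eef_pos: [458.2, -17.1, 371.3]
tcp_rot: [-3.142, 0.0, -0.306]
ft_force: [0.7, 0.6, -0.3]
opening: 0.631
```

```bash
python3 - <<'E'
from h import *
im=read_camera("side");t=read_camera("top")
go(457.5,-17.5,77.5,-17.5)
for b in blobs(mask(t,'blue')):
  if 270<b[1][0]<340: print(b[0],b[1],world("top",b[1],36))
a=cv2.resize(im[120:270,260:420],(640,600),interpolation=cv2.INTER_CUBIC)
cv2.imwrite("pics/s8.png",a[:,:,::-1])
cv2.imwrite("pics/t8.png",t[:,:,::-1])
E
```

```text
[-0.03  0.06 12.24] [-0.  0. -0.] F [-1.   0.6 -0.6] t 27.3667
[282 167   6  15  81] [284.56790123 173.7037037 ] [[617.47164726  70.34455899]]
[322 168   6  15  85] [324.37647059 174.68235294] [[613.07344836 -44.23533466]]
```

View pics/s8.png

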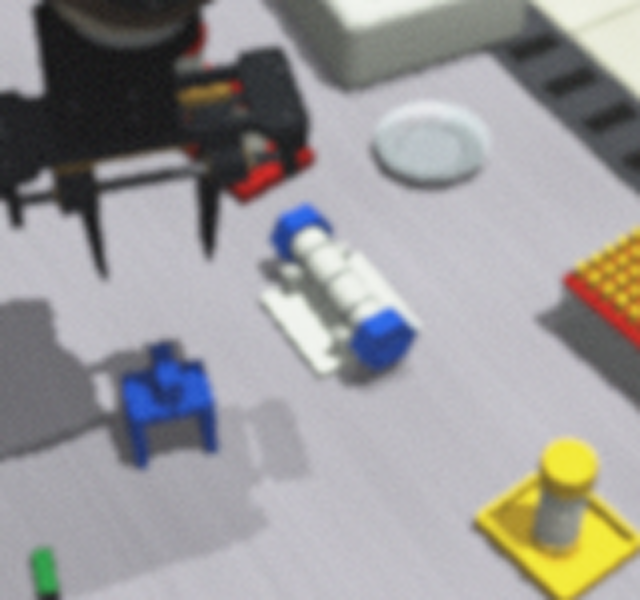

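Emit:
arm_command([
  [0,0.1,3,0,0,0],
  [0,0.1,6,0,0,0],
  [0,0.1,8.5,0,0,0],
  [0,0.1,10.2,0,0,0],
  [0,0.1,11.2,0,0,0],
  [0,0.1,11.9,0,0,0],
  [0,0.1,12.2,0,0,0],
  [0,0.1,12.2,0,0,0],
  [0,0.1,12.2,0,0,0],
])

```text
t: 28.12
eef_pos: [457.3, -18.0, 250.0]
tcp_rot: [-3.141, -0.001, -0.306]
ft_force: [-0.4, 0.2, -0.2]
opening: 0.634
```

Emit:
arm_command([
  [0,0,0,0,0,0],
  [0,0,0,0,0,0],
  [0,0,0,0,0,0],
  [0,0,0,0,0,0],
  [0,0,0,0,0,0],
  [0,0,0,0,0,0],
  [0,0,0,0,0,0],
  [0,0,0,0,0,0],
  [0,0,0,0,0,0],
  [0,0,0,0,0,0],
  [0,0,0,0,0,0],
], jaw=0)

```text
t: 29.03
eef_pos: [456.9, -18.1, 249.7]
tcp_rot: [-3.142, 0.0, -0.306]
ft_force: [-0.1, -0.1, -0.9]
opening: 0.146
```

Emit:
arm_command([
  [0,0,0,0,0,0],
  [0,0,-1,0,0,0],
  [0,0,-3,0,0,0],
  [0,0,-6,0,0,0],
  [0,0,-9,0,0,0],
  [0,0,-11,0,0,0],
  [0,0,-11,0,0,0],
  [0,0,-11,0,0,0],
])

```text
t: 29.7
eef_pos: [456.8, -18.0, 360.2]
tcp_rot: [-3.141, -0.002, -0.306]
ft_force: [0.3, -0.0, -0.7]
opening: 0.145
```

```bash
python3 - <<'E'
from h import *
im=read_camera("side");t=read_camera("top")
go(615,13.3,86.5,-2)
for b in blobs(mask(t,'blue')):
  if 270<b[1][0]<340: print(b[0],b[1])
a=cv2.resize(im[120:270,260:420],(640,600),interpolation=cv2.INTER_CUBIC)
cv2.imwrite("pics/s9.png",a[:,:,::-1])
E
```

```text
[14.16 -7.76 10.07] [ -0.    0.1 -15.5] F [ 0.   0.8 -0.3] t 29.8
[282 167   6  15  84] [284.55952381 173.88095238]
[322 168   6  15  82] [324.32926829 174.59756098]
```

View pics/s9.png

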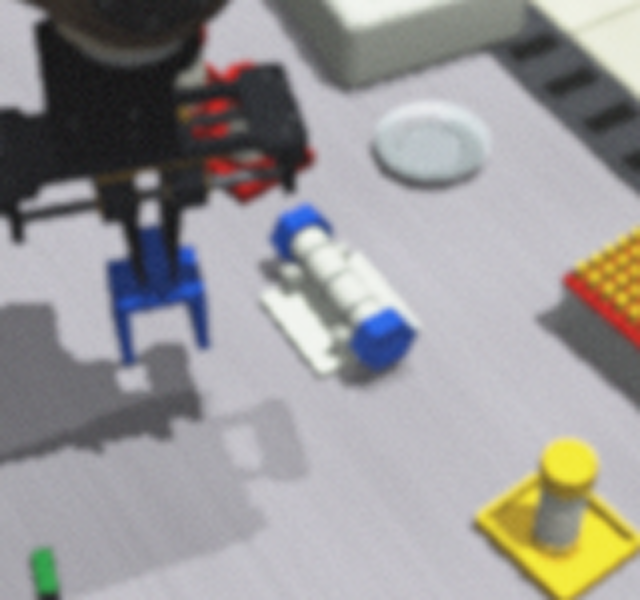

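Emit:
arm_command([
  [3.3,-1.8,0,0,0,-5],
  [6.6,-3.6,0,0,0,-10],
  [9.9,-5.4,0,0,0,-15.5],
  [12.5,-6.9,0,0,0,-15.5],
  [14.2,-7.8,0,0,0,-15.5],
  [14.2,-7.8,0,0,0,-15.5],
  [14.2,-7.8,0,0,0,-15.5],
  [14.2,-7.8,0,0,0,-15.5],
])

```text
t: 30.47
eef_pos: [615.3, 13.4, 358.2]
tcp_rot: [-3.141, 0.003, -0.035]
ft_force: [0.9, -0.1, -0.9]
opening: 0.145
```

```bash
python3 - <<'E'
from h import *
im=read_camera("side")
go(615.2,13.3,86.5,-2)
a=cv2.resize(im[120:240,280:420],(700,600),interpolation=cv2.INTER_CUBIC)
cv2.imwrite("pics/s10.png",a[:,:,::-1])
E
```

```text
[3.00e-02 1.00e-02 1.01e+01] [-0.   0.1 -0. ] F [-0.2  1.  -1.3] t 30.5167
```

Emit:
arm_command([
  [0,0,2,0,0,0],
  [0,0,4,0,0,0],
  [0,0,5.5,0,0,0],
  [0,0,7,0,0,0],
  [0,0,8,0,0,0],
  [0,0,8.8,0,0,0],
  [0,0,9.4,0,0,0],
  [0,0,9.7,0,0,0],
  [0,0,9.9,0,0,0],
  [0,0,10,0,0,0],
  [0,0,10,0,0,0],
  [0,0,10,0,0,0],
])

```text
t: 31.52
eef_pos: [615.9, 13.6, 260.1]
tcp_rot: [-3.142, -0.001, -0.035]
ft_force: [0.6, -0.2, -1.6]
opening: 0.145
```

Emit:
arm_command([
  [0,0,0.1,0,0,0],
  [0,0,0.1,0,0,0],
  [0,0,0.2,0,0,0],
  [0,0,0.2,0,0,0],
  [0,0,0.2,0,0,0],
])

```text
t: 31.93
eef_pos: [615.9, 13.5, 257.7]
tcp_rot: [-3.142, -0.0, -0.035]
ft_force: [0.1, 0.4, -1.2]
opening: 0.147
```

```bash
python3 - <<'E'
from h import *
im=read_camera("side")
go(615.2,13.3,86.5,-2); print(state()['eef_pos'],state()['moment'])
a=cv2.resize(im[120:240,280:420],(700,600),interpolation=cv2.INTER_CUBIC)
cv2.imwrite("pics/s10.png",a[:,:,::-1])
E
```

```text
[-0.07  0.03 -0.  ] [-0. -0. -0.] F [-0.7  0.1 -0.5] t 31.9833
[615.88523686  13.53379898 257.75798311] [-0.10279679  0.05400301 -0.01650009]
```

View pics/s10.png

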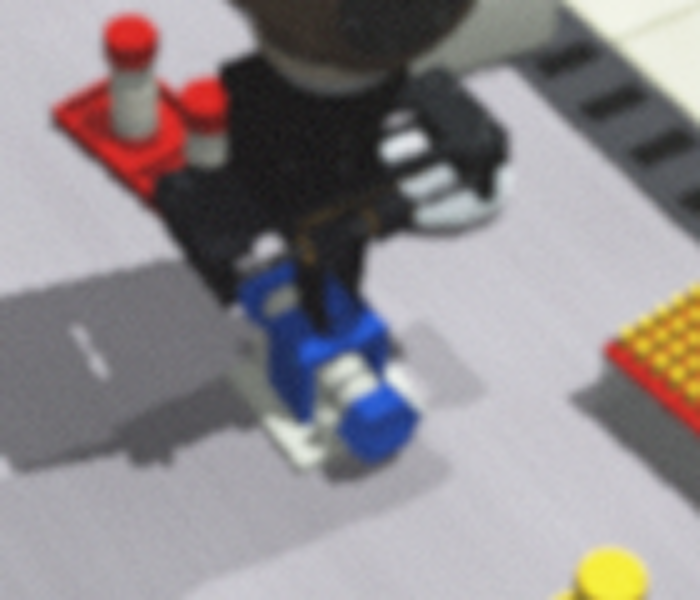

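Chock is astride the tube, feet at base height (TCP 257.7 as predicted). Lower 1 mm for contact, open, retreat.

Emit:
arm_command([
  [0,0,0.1,0,0,0],
  [0,0,0.1,0,0,0],
  [0,0,0.1,0,0,0],
])

```text
t: 32.23
eef_pos: [616.0, 13.6, 257.3]
tcp_rot: [-3.142, -0.001, -0.035]
ft_force: [-0.1, 1.1, 5.6]
opening: 0.147
```

Emit:
arm_command([
  [0,0,0,0,0,0],
  [0,0,0,0,0,0],
  [0,0,0,0,0,0],
  [0,0,0,0,0,0],
  [0,0,0,0,0,0],
  [0,0,0,0,0,0],
  [0,0,0,0,0,0],
  [0,0,0,0,0,0],
], jaw=5)

```text
t: 32.9
eef_pos: [615.9, 13.5, 256.7]
tcp_rot: [-3.142, -0.0, -0.035]
ft_force: [0.2, -0.2, -0.3]
opening: 0.522
```

Emit:
arm_command([
  [0,0,-1,0,0,0],
  [0,0,-3,0,0,0],
  [0,0,-6,0,0,0],
  [0,0,-10,0,0,0],
  [0,0,-13,0,0,0],
  [0,0,-13,0,0,0],
])

```text
t: 33.4
eef_pos: [616.1, 13.6, 393.8]
tcp_rot: [3.141, -0.01, -0.035]
ft_force: [0.6, -0.2, 0.0]
opening: 0.524
```

Emit:
arm_command([
  [-4,0,0,0,0,0],
  [-8,0,0,0,0,0],
  [-12,0,0,0,0,0],
  [-16,0,0,0,0,0],
  [-16,0,0,0,0,0],
  [-16,0,0,0,0,0],
  [-16,0,0,0,0,0],
])

```text
t: 33.98
eef_pos: [456.4, 19.1, 387.4]
tcp_rot: [3.142, -0.002, -0.035]
ft_force: [0.8, 0.8, -0.4]
opening: 0.523
```

```bash
python3 - <<'E'
from h import *
im=read_camera("side");t=read_camera("top")
for c in('red','yellow','blue'):
  for b in blobs(mask(t,c)):
    if 190<b[1][0]<450 and 145<b[1][1]<260: print(c,b[0],b[1].round(1),[world("top",b[1],z).round(1)[0] for z in(36,75,88)])
a=cv2.resize(im[120:270,270:430],(426,400),interpolation=cv2.INTER_CUBIC)
b=cv2.resize(t[145:200,195:405],(800,210),interpolation=cv2.INTER_CUBIC)
o=np.zeros((600,800,3),np.uint8);o[:390,:426]=a[:390];o[390:]=b
cv2.imwrite("pics/s11.png",o[:,:,::-1])
E
```

```text
red [ 202  154   57   32 1126] [229.6 169.2] [array([633. , 228.8]), array([626.8, 222.8]), array([624.8, 220.8])]
yellow [369 156  31  27 569] [384.1 169.2] [array([ 627. , -217.7]), array([ 621.1, -211.2]), array([ 619.1, -209.1])]
blue [298 164  14  19 230] [304.2 172.8] [array([619.3,  13.9]), array([613.5,  13.9]), array([611.6,  13.9])]
blue [282 167   6  15  85] [284.6 174. ] [array([616.7,  70.4]), array([611.1,  68.8]), array([609.2,  68.3])]
blue [322 168   6  15  85] [324.4 174.7] [array([613. , -44.3]), array([607.5, -42.7]), array([605.6, -42.2])]
```

View pics/s11.png

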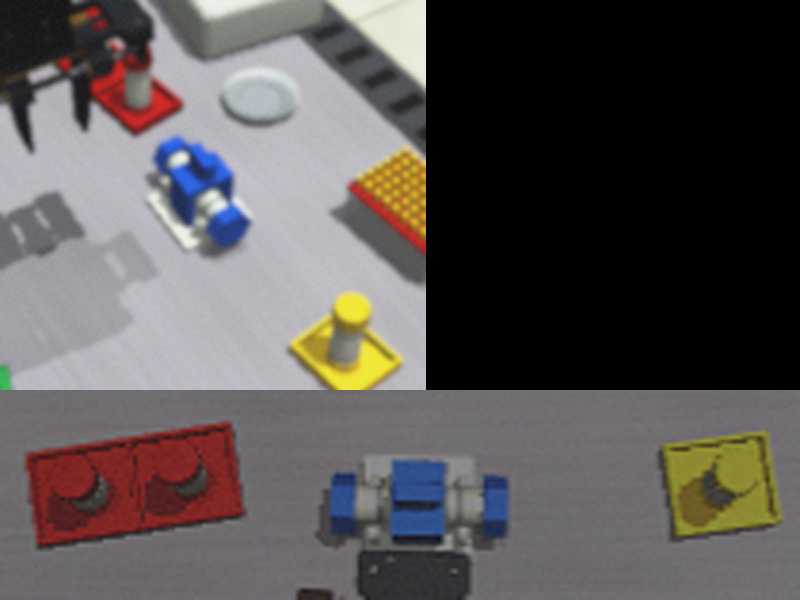

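Emit:
arm_command([
  [0,0,0,0,0,0],
  [0,0,0,0,0,0],
  [0,0,0,0,0,0],
  [0,0,0,0,0,0],
  [0,0,0,0,0,0],
  [0,0,0,0,0,0],
])

```text
t: 34.58
eef_pos: [456.0, 19.2, 386.7]
tcp_rot: [-3.142, 0.0, -0.035]
ft_force: [0.3, 0.7, 0.3]
opening: 0.527
```

```bash
python3 -c "
from cell import *
print(job_done())"
```

```text
the job is handed in; nothing more can be done
None
```

I handed the job in at about 34.6 s of robot time, with everything placed and the open gripper held clear. `job_done` gave no verdict.

- **Sample tubes:** The two red tubes stand one in each bay of the red tray, and the yellow one stands in the yellow tray. The last pictures show all three upright. I let go of each within about 1 mm of where I had estimated the bay centre. I did not re-measure them afterwards, because the caps blend with the trays in the colour masks.
- **Long tube:** It lies in both Vs with a cap past each end. The top camera puts its middle about 1 mm from the cradle centre and its line within about 1° of the cradle's.
- **Chock:** It stands upright astride the tube between the Vs. It touched down at the height expected for feet on the base. The pictures show it in line with the tube.

No check failed or disagreed. The largest wrist force I saw in a reading was about 13 N, when the long tube was pressed into the Vs.

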